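Lock the tall height stop of the book press bed

TASK

On the green press bed stand three height stops, each a held upright screw with a lever jam nut at its foot. Lock the tallest of the three: swing its nut's lever clockwise (seen from above) until the nut is tight, with the lever over the index rib on its block. Do not force it beyond tight, as the screw would turn along and lose its setting; then let go.

Things in the scene. Friction and masses are not known exactly. Their poses are not given: they have to be found in the camera images.
- jam_nut (a joint): Lever jam nut of the tallest stop: angle in rad, growing clockwise seen from above. 0 = slack, lever to the bed's right seen from the robot (starts at 0 to 0.45); 1.571 = tight (hard end), lever to the bed's front, towards the robot, over the raised index rib (14 mm wide, 12 mm high) of its block. Turns at about 0.12 N m (2 N at the grip post) and stays where left.
- stop_screw (a joint): Upright adjusting screw of the tallest stop, on which the nut turns: angle in rad from its setting, 0 at the start, growing counter-clockwise seen from above. A spring clip holds it with about 0.6 N m (9 N at the grip post): it stays still while the nut turns, but turns along clockwise (negative) if the nut is forced beyond tight.
- lever_grip (a point): Middle of the upright round black grip post at the end of the nut's lever: post 16 mm across, 52 mm high, this point half-way up it, 86 mm above the table, 70 mm from the screw's axis. The post stands on a flat steel arm 12 mm wide whose top is 26 mm below this point. It swings with the nut about the screw's axis at constant height.
- screw_top (a point): Centre of the top of the tallest stop's steel screw, on its vertical axis, 130 mm above the table; pad on top 20 mm across. Its dark steel block (46 x 50 x 30 mm) stands on the green bed (230 x 440 x 18 mm). Three stops stand in a row about 150 mm apart, in any order; the other two look the same but end 84 mm above the table.

How it is judged:
By the outcome, as a careful person would: the job done as asked, in the order asked, and still so for the second after the job is handed in, with the robot touching nothing.
It also fails if it takes over 32 s, if anything falls off the work surface, if the arm or the gripper's body presses on something with over 40 N, if the wrist force passes 120 N, or if a joint passes its speed limit or range.

ROBOT

A 6-joint arm with a two-finger parallel gripper is mounted at the origin on the work surface. World frame = base frame: x ahead of the robot, y to its left, z up, the work surface at z = 0. Lengths are in m, angles in rad, forces in N, time in s.
With the tool pointing down it reaches from about 0.35 to 0.775 m from the base axis. Payload 5.5 kg.
Tool frame: the origin (TCP) lies at the very end of the fingers, on their centre line; the grasp point (between the pads) lies 19 mm behind it; x points along the fingers, y is the direction in which the jaws open and shut, and the axes are right-handed (so a half turn about x gives the same grasp; the last joint's range is limited). The gripper opens to 85 mm and grips with 20 to 120 N. Pads are 22 mm wide; open, the fingers measure 114 mm over their backs; the gripper's body (76 mm by 85 mm) begins 54 mm behind the grasp point. The pads swing forward as they close: fully open they stand 13 mm farther back than shut.
Start: joints at [1.086, 0.313, 0.046, 1.304, 0, 1.431], TCP at [0.194, 0.541, 0.203] pointing down, gripper open.
Joint ranges: [-2.76, 2.76], [-0.86, 1.69], [-1.03, 1.26], [-2.2, 2.34], [-1.47, 1.5], [-3.14, 3.14]. Speed limits (rad/s): [2.57, 2.57, 3.14, 3.14, 3.14, 3.14].

INTERFACE

Orientations are given as a unit quaternion [w, x, y, z].
In Python, from workcell import env gives the robot as it stands.
- The arm moves only by the tool servo_tool, never from a script. Its argument "increments" is a list of rows, each an object with "offset": the shift along the tool's x, y, z in cm, a list of three; "yaw": the turn about the tool's x in degrees. In form: [{"offset": [x, y, z], "yaw": yaw}, ...]. A call has exactly 8 rows; each row is the pose to reach, as a shift and turn from the pose commanded when the call began, along the tool's axes at that moment; what a row does not reach only later rows make up. A row lasts 1/10 s, in which the tool goes at most 50 mm and 8.59 degrees, less where a joint would pass 70% of its speed; a pose out of reach is approached as far as the arm can. A call with a gripper value outside its range is refused whole. "claw" is the opening, from 0 (shut) to 1 (fully open), set as the call begins (left out, the last holds). The fingers move at their own pace and stop on an object; "force" is the grip in N (left out, the last holds). Time passes only in rows, so rows that repeat a pose let the fingers close, or fill a call up. It gives the time, the measured TCP pose, the force and the opening at its end, in the units of the state.
- env.get_state(): the state, without advancing time (a new reading comes with each control period).
- env.read_camera(name): name is "scene" or "top"; returns (picture, depth): 420x560x3 uint8, red, green, blue; 420x560 float32, m along the optical axis (not along the pixel's ray), 0 where there is no reading.
- env.camera_model(name): a dict with "vertical_fov" (degrees; the focal length in pixels is half the picture's height over the tangent of half this angle, whatever the lens; pixels are square), "cx", "cy" (the principal point, pixels), "D" ([k1, k2, p1, p2, k3] as OpenCV has them; the pictures are not rectified), "world_from_camera" (4x4, takes a point from camera to world coordinates). Camera axes: x right, y up, looking along -z (the intrinsics and any distortion apply to the point x, -y, -z); pixel columns grow to the right and rows downward; lengths in m; the calibration is good to about 2 mm. A picture is of the moment at which its call begins. camera_model takes no time and is no camera call.
- env.hand_in(): hands the job in, once; it reports no verdict.
The state is a dict: "clock": time; "joint_pos": joint angles; "qvel": joint speeds; "tau": joint torques, N m; "tcp_pos": TCP position; "orientation": TCP orientation; "wrist_force": force on the tool from outside, world axes, zero at the start; "ft_torque": the same for the moment, N m; "finger_gap": finger opening in m.
Only numpy, scipy, OpenCV 4.12 (cv2) and the standard library are available. Lean on these libraries where they do the work, as an engineer would, in place of code of your own. Each camera call takes 0.05 s, during which the arm holds its last target.

## Working session

There is one attempt and no reset: what is moved stays moved. The work goes in short steps, Python scripts to look and compute and a tool call to move; the robot and the scene stay as the last step left them, time stands still between calls to the robot, and variables do not carry over. Pictures are saved under pics/ and viewed, and the job is handed in when it is done.

Besides the shell and the picture viewer there is one more tool, called after "Request:" by a JSON object that holds its "name" and its "arguments", one argument or row to a line. servo_tool: Moves the arm, as the interface text tells. Its arguments: {"type":"object","properties":{"increments":{"type":"array","items":{"type":"object","properties":{"offset":{"type":"array","items":{"type":"number"}},"yaw":{"type":"number"}}}},"claw":{"type":"number"},"force":{"type":"number"}},"required":["increments"]}

```bash
mkdir -p pics; python3 - <<'E'
from workcell import env
import cv2,numpy as np
for n in("scene","top"):
    p,d=env.read_camera(n); cv2.imwrite(f"pics/{n}0.png",p[:,:,::-1]); np.savez(f"{n}0.npz",p=p,d=d); print(n,env.camera_model(n))
print(env.get_state())
E
```

```text
scene {'vertical_fov': 48.18533826592943, 'cx': 279.6503385087891, 'cy': 216.53164987312334, 'D': array([-0.09993751,  0.        ,  0.        ,  0.        ,  0.        ]), 'world_from_camera': array([[-0.06818281, -0.54423585,  0.83615695,  1.1586983 ],
       [ 0.99762257, -0.0287787 ,  0.0626178 ,  0.03591153],
       [-0.01001534,  0.83843851,  0.54490418,  0.52558246],
       [ 0.        ,  0.        ,  0.        ,  1.        ]])}
top {'vertical_fov': 44.687730227683176, 'cx': 283.84667932728576, 'cy': 214.91520390672497, 'D': array([-0.11887609,  0.        ,  0.        ,  0.        ,  0.        ]), 'world_from_camera': array([[-0.02317467,  0.99662038, -0.07880837,  0.48645172],
       [-0.99970611, -0.02254097,  0.00892125, -0.01620789],
       [ 0.00711468,  0.07899195,  0.99684986,  1.05386333],
       [ 0.        ,  0.        ,  0.        ,  1.        ]])}
{'clock': 0.1, 'joint_pos': array([ 1.08639381e+00,  3.13922540e-01,  4.50936365e-02,  1.30363712e+00,
       -3.58289000e-06,  1.43121836e+00]), 'qvel': array([-0.00024948, -0.00203453,  0.00289042,  0.00053922, -0.00057077,
        0.00176393]), 'tau': array([ 2.58548251e-03, -4.81726670e+01,  2.99244153e+01,  1.27659031e-02,
       -1.32435980e-04, -6.32404038e-06]), 'tcp_pos': array([0.1941228 , 0.5406902 , 0.20200011]), 'orientation': array([ 0.69644282,  0.12074852,  0.69680282, -0.12187296]), 'wrist_force': array([-1.07334366, -0.34614224, -0.06057928]), 'ft_torque': array([-0.04073194,  0.02817787, -0.04155642]), 'finger_gap': 0.08543165260438142}
```

View pics/scene0.png

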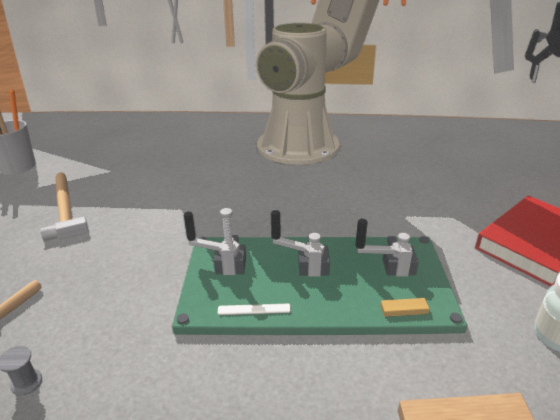

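View pics/top0.png

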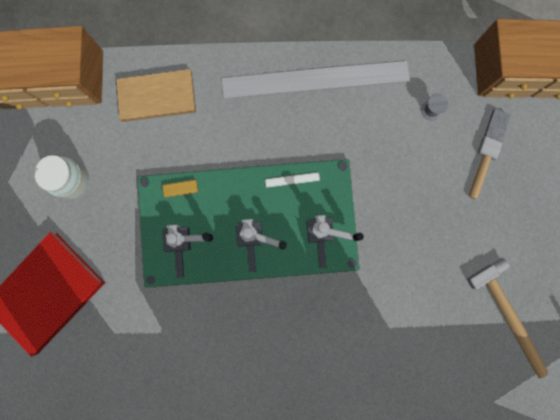

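```bash
cat > h.py <<'E'
import cv2,numpy as np
def K(m):
    f=210/np.tan(np.radians(m['vertical_fov'])/2); return np.array([[f,0,m['cx']],[0,f,m['cy']],[0,0,1.]])
def ray(m,u,v):
    q=cv2.undistortPoints(np.array([[[u,v]]],float),K(m),m['D'])[0,0]
    return np.array([q[0],-q[1],-1.])
def at_z(m,u,v,z):
    T=m['world_from_camera'];r=T[:3,:3]@ray(m,u,v);o=T[:3,3];return o+r*(z-o[2])/r[2]
def at_d(m,u,v,d):
    T=m['world_from_camera'];return T[:3,:3]@(ray(m,u,v)*d)+T[:3,3]
def proj(m,p):
    T=m['world_from_camera'];c=T[:3,:3].T@(np.array(p)-T[:3,3]);c=np.array([c[0],-c[1],-c[2]])
    return cv2.projectPoints(c.reshape(1,3),np.zeros(3),np.zeros(3),K(m),m['D'])[0].ravel()
E
python3 - <<'E'
import cv2,numpy as np
p=np.load('top0.npz')['p'][205:295,290:390,::-1]
cv2.imwrite('pics/topc.png',cv2.resize(p,None,fx=6,fy=6,interpolation=cv2.INTER_CUBIC))
p=np.load('scene0.npz')['p'][195:285,170:270,::-1]
cv2.imwrite('pics/scenec.png',cv2.resize(p,None,fx=6,fy=6,interpolation=cv2.INTER_CUBIC))
E
```

```text
(no output)
```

View pics/topc.png

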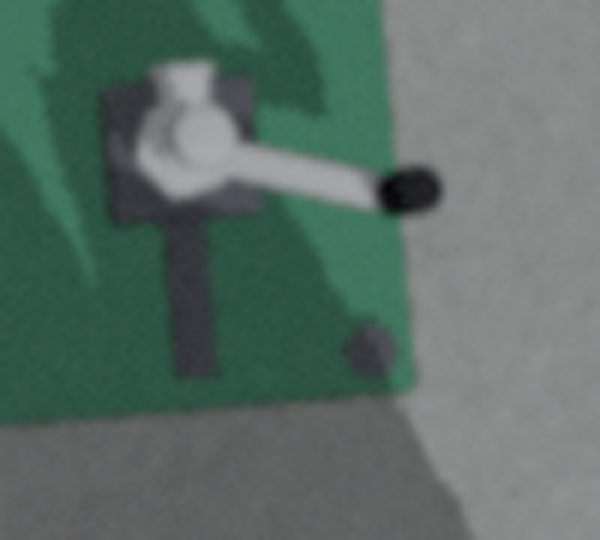

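View pics/scenec.png

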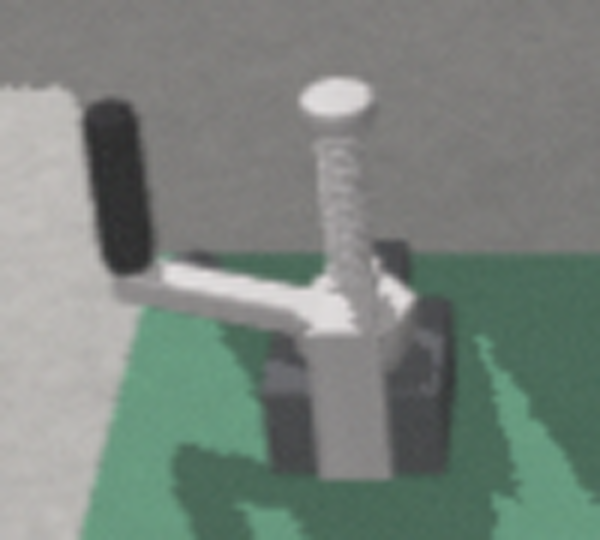

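```bash
python3 - <<'E'
from h import *
from workcell import env
t=env.camera_model('top');s=env.camera_model('scene')
P=lambda x,y,ox,oy:(ox+(x+.5)/6-.5,oy+(y+.5)/6-.5)
print('axis top',at_z(t,*P(206,137,290,205),.130),'scene',at_z(s,*P(337,98,170,195),.130))
print('post top',at_z(t,*P(421,188,290,205),.112),'scene',at_z(s,*P(110,107,170,195),.112))
print('post base',at_z(t,*P(390,192,290,205),.06),'scene',at_z(s,*P(131,268,170,195),.06))
# rib
a=at_z(t,*P(186,230,290,205),.03);b=at_z(t,*P(194,375,290,205),.03);print('rib',a,b)
a=at_z(s,180.5,320,.018);b=at_z(s,455,320,.018);print('bed front edge far',a,b)
for c in [(139.5,177),(349,160.5),(357,270),(145,286)]: print(at_z(t,*c,.018))
c=at_z(t,*P(206,137,290,205),.130)
for dx,dy in((0,0),(.008,0),(-.008,0),(0,.008),(0,-.008)):
    pass
E
```

```text
axis top [ 0.53511835 -0.09657567  0.13      ] scene [ 0.53992851 -0.09573532  0.13      ]
post top [ 0.51876262 -0.1641594   0.112     ] scene [ 0.51961613 -0.1637074   0.112     ]
post base [ 0.51949242 -0.16214101  0.06      ] scene [ 0.52311547 -0.16298507  0.06      ]
rib [ 0.50943868 -0.09769035  0.03      ] [ 0.461092   -0.09903088  0.03      ]
bed front edge far [ 0.67108957 -0.15121971  0.018     ] [0.64925745 0.2588581  0.018     ]
[0.65352949 0.27045075 0.018     ]
[ 0.67772199 -0.16226423  0.018     ]
[ 0.45304776 -0.17108827  0.018     ]
[0.4299645  0.25974808 0.018     ]
```

```bash
cat >> h.py <<'E'
from scipy.spatial.transform import Rotation as R
AX=np.array([.5375,-.096]); YAW=.053
def lever(a): # dir at jam angle a
    th=-np.pi/2+YAW-a; return np.array([np.cos(th),np.sin(th)])
def tool(s): 
    q=s['orientation']; return R.from_quat([q[1],q[2],q[3],q[0]]).as_matrix()
def state():
    from workcell import env
    return env.get_state()
E
python3 - <<'E'
from h import *
s=state();M=tool(s);print(M.round(3))
for a in(.316,1.571):
    d=lever(a);p=AX+.07*d;t=np.array([d[1],-d[0]])
    print(a,p,t, 'offset cm',M.T@(np.r_[p,.2]-s['tcp_pos'])*100, 'yaw of y now',np.degrees(np.arctan2(M[1,1],M[0,1])),'want',np.degrees(np.arctan2(t[1],t[0])))
E
```

```text
[[-0.001  0.338  0.941]
 [-0.001  0.941 -0.338]
 [-1.    -0.002 -0.   ]]
0.316 [ 0.5193015  -0.16359301] [-0.96561439  0.25997856] offset cm [  0.27901212 -55.29007959  54.41074761] yaw of y now 70.24301978323412 want 164.93120998805935
1.571 [ 0.46759754 -0.09969403] [-0.0527718  0.9986066] offset cm [  0.27356354 -51.02408585  47.38472007] yaw of y now 70.24301978323412 want 93.02500669914106
```

Request:
{"name": "servo_tool", "arguments": {
  "increments": [
    {"offset":[0,-3.2,3.15],"yaw":-6},
    {"offset":[0,-6.4,6.3],"yaw":-12},
    {"offset":[0,-9.6,9.45],"yaw":-18},
    {"offset":[0,-12.8,12.6],"yaw":-24},
    {"offset":[0,-16,15.75],"yaw":-30},
    {"offset":[0,-19.2,18.9],"yaw":-36},
    {"offset":[0,-22.4,22.05],"yaw":-42},
    {"offset":[0,-25.6,25.2],"yaw":-48}
  ],
  "claw": 0.45
}}

```text
clock: 0.9
tcp_pos: [0.3451, 0.2134, 0.2026]
orientation: [0.685, -0.174, 0.685, 0.174]
wrist_force: [1.3, 0.2, 0.2]
finger_gap: 0.0388
```

```bash
cat > g.py <<'E'
from h import *
import sys
a=float(sys.argv[1]);z=float(sys.argv[2])
s=state();M=tool(s);d=lever(a);p=AX+.07*d;t=np.array([d[1],-d[0]])
dw=np.degrees(np.arctan2(t[1],t[0])-np.arctan2(M[1,1],M[0,1]))
print('clk',s['clock'],'tcp',s['tcp_pos'].round(4),'gap',s['finger_gap'],'F',s['wrist_force'].round(1),'j',s['joint_pos'].round(2))
print('offset cm',(M.T@(np.r_[p,z]-s['tcp_pos'])*100).round(2),'tool yaw',-dw)
E
python3 g.py .316 .16
```

```text
clk 0.9 tcp [0.3451 0.2134 0.2026] gap 0.03877838496902722 F [1.3 0.2 0.2] j [ 0.36 -0.01 -0.34  1.24  0.   -0.14]
offset cm [  4.26 -41.44  -2.69] tool yaw -46.41445121176559
```

Request:
{"name": "servo_tool", "arguments": {
  "increments": [
    {"offset":[0,-4.3,-0.28],"yaw":-5.8},
    {"offset":[0,-8.6,-0.56],"yaw":-11.6},
    {"offset":[0,-12.9,-0.84],"yaw":-17.4},
    {"offset":[0,-17.2,-1.12],"yaw":-23.2},
    {"offset":[0,-21.5,-1.4],"yaw":-29},
    {"offset":[0,-25.8,-1.68],"yaw":-34.8},
    {"offset":[0,-30.1,-1.95],"yaw":-40.6},
    {"offset":[0,-34.4,-2.23],"yaw":-46.4}
  ],
  "claw": 0.45
}}

```text
clock: 1.7
tcp_pos: [0.4883, -0.1002, 0.2024]
orientation: [0.561, -0.43, 0.562, 0.43]
wrist_force: [0.7, 0.6, 0.4]
finger_gap: 0.0385
```

```bash
python3 g.py .316 .15
```

```text
clk 1.7 tcp [ 0.4883 -0.1002  0.2024] gap 0.03846396005352213 F [0.7 0.6 0.4] j [-0.36  0.17 -0.15  1.26  0.   -1.67]
offset cm [ 5.24 -4.65 -5.31] tool yaw -0.06916123138279465
```

Request:
{"name": "servo_tool", "arguments": {
  "increments": [
    {"offset":[0,-1.5,-1.8],"yaw":0},
    {"offset":[0,-3,-3.5],"yaw":0},
    {"offset":[0,-4.65,-5.3],"yaw":0},
    {"offset":[1,-4.65,-5.3],"yaw":0},
    {"offset":[3,-4.65,-5.3],"yaw":0},
    {"offset":[5,-4.65,-5.3],"yaw":0},
    {"offset":[6.5,-4.65,-5.3],"yaw":0},
    {"offset":[6.5,-4.65,-5.3],"yaw":0}
  ]
}}

```text
clock: 2.5
tcp_pos: [0.5166, -0.1604, 0.1349]
orientation: [0.561, -0.427, 0.563, 0.431]
wrist_force: [-0.9, -0.9, -0.2]
finger_gap: 0.0386
```

```bash
python3 g.py .316 .072; cat > look.py <<'E'
from h import *
from workcell import env
import sys
n=sys.argv[1]
o=[]
for c,(x,y,w,h) in(("scene",(150,150,130,140)),("top",(270,190,130,140))):
    p,d=env.read_camera(c); o.append(cv2.resize(p[y:y+h,x:x+w,::-1],None,fx=3,fy=4,interpolation=cv2.INTER_CUBIC) if 0 else cv2.resize(p[y:y+h,x:x+w,::-1],None,fx=3,fy=3,interpolation=cv2.INTER_CUBIC))
cv2.imwrite(f'pics/{n}.png',np.hstack(o))
E
python3 look.py a1
```

```text
clk 2.5 tcp [ 0.5166 -0.1604  0.1349] gap 0.03860463639924847 F [-0.9 -0.9 -0.2] j [-0.45  0.28 -0.17  1.13  0.   -1.75]
offset cm [ 6.29 -0.38 -0.25] tool yaw -0.26615828638529343
```

View pics/a1.png

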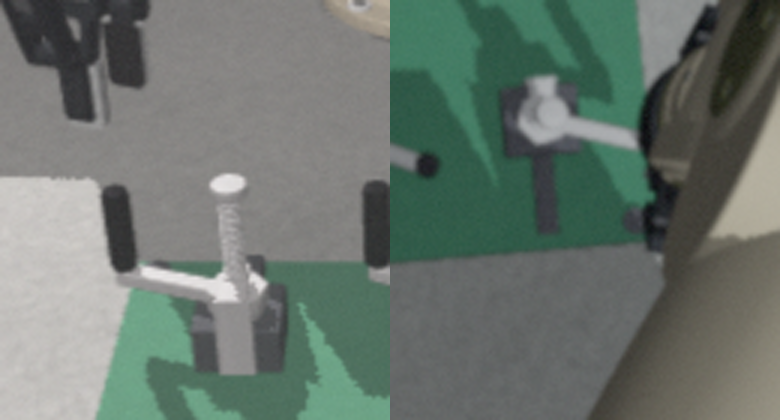

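```bash
python3 - <<'E'
from h import *
from workcell import env
for c,(x,y) in(("scene",(150,150)),("top",(270,190))):
    m=env.camera_model(c)
    for p in((.5166,-.1604,.135),(.519,-.1636,.112),(.5375,-.096,.13),(.519,-.1636,.06)):
        print(c,p,(proj(m,p)-[x,y])*3+([390,0] if c=='top' else [0,0]))
p,d=env.read_camera('scene')
cv2.imwrite('pics/a2.png',p[:,:,::-1])
p,d=env.read_camera('top')
cv2.imwrite('pics/a3.png',p[:,:,::-1])
print(state()['tcp_pos'])
E
```

```text
scene (0.5166, -0.1604, 0.135) [116.1072402  148.72320601]
scene (0.519, -0.1636, 0.112) [114.19870539 186.65458263]
scene (0.5375, -0.096, 0.13) [227.50903913 180.27995783]
scene (0.519, -0.1636, 0.06) [124.80501797 263.50154392]
top (0.5166, -0.1604, 0.135) [659.08412645 140.0374279 ]
top (0.519, -0.1636, 0.112) [658.33651467 137.38747246]
top (0.5375, -0.096, 0.13) [550.68605405 108.33793331]
top (0.519, -0.1636, 0.06) [646.00356413 140.45196713]
[ 0.51940852 -0.16187631  0.13864746]
```

View pics/a2.png

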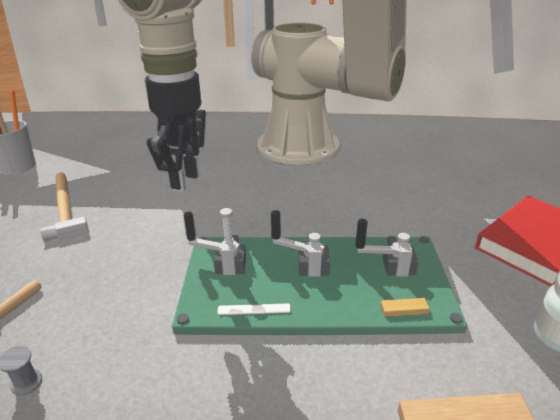

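View pics/a3.png

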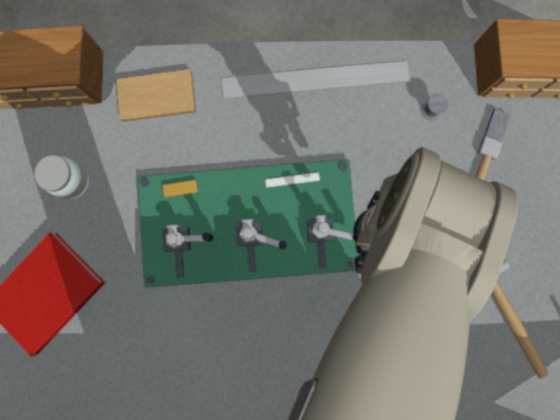

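```bash
python3 - <<'E'
from h import *
from workcell import env
p,d=env.read_camera('scene')
m=env.camera_model('scene')
c=cv2.resize(p[100:240,140:250,::-1],None,fx=5,fy=5,interpolation=cv2.INTER_CUBIC)[:600]
s=state();M=tool(s);T=s['tcp_pos'];print(T,M.round(3),s['finger_gap'])
def dot(q,col):
    u=(proj(m,q)-[140,100])*5; cv2.circle(c,(int(u[0]),int(u[1])),4,col,-1)
dot(T,(0,0,255))
for k in(-.0193,.0193):
    for w in(-.011,.011): dot(T+M@[-.008,k,w],(0,255,255))
for k in (-.15,-.1,-.05): dot(T+M@[k,0,0],(255,0,0))
cv2.imwrite('pics/a4.png',c)
for v in range(150,200,4): print(v,[ (at_d(m,u,v,d[v,u])*1000).round().astype(int).tolist() for u in range(166,202,6)])
E
```

```text
[ 0.51955181 -0.16200284  0.13879382] [[ 0.002 -0.964  0.265]
 [-0.001  0.265  0.964]
 [-1.    -0.002 -0.   ]] 0.038643962621241715
150 [[577, -165, 251], [546, -167, 237], [549, -157, 239], [541, -150, 235], [501, -153, 216], [501, -143, 216]]
154 [[578, -166, 246], [67, -327, 0], [551, -157, 233], [493, -166, 205], [499, -154, 208], [501, -144, 210]]
158 [[579, -166, 240], [566, -162, 234], [549, -158, 226], [499, -164, 201], [502, -154, 203], [502, -144, 203]]
162 [[578, -167, 233], [566, -163, 228], [552, -158, 221], [499, -165, 194], [502, -155, 196], [501, -145, 196]]
166 [[569, -171, 223], [567, -163, 222], [553, -159, 214], [497, -167, 186], [502, -156, 189], [505, -145, 190]]
170 [[566, -173, 214], [568, -164, 216], [547, -162, 205], [158, -272, 1], [500, -157, 181], [505, -146, 183]]
174 [[176, -313, -1], [547, -172, 198], [548, -162, 198], [179, -267, 1], [502, -157, 174], [503, -147, 175]]
178 [[200, -306, 1], [551, -171, 193], [548, -163, 192], [195, -263, -1], [196, -248, 0], [197, -234, 1]]
182 [[219, -301, 0], [550, -172, 186], [550, -163, 186], [542, -156, 182], [212, -245, -2], [212, -230, -1]]
186 [[240, -294, 2], [550, -173, 179], [552, -164, 180], [544, -157, 176], [237, -239, 1], [232, -226, -1]]
190 [[256, -290, 1], [255, -276, 0], [544, -167, 169], [254, -249, 0], [251, -235, -1], [250, -222, -1]]
194 [[274, -285, 0], [275, -271, 1], [271, -258, 0], [271, -245, 0], [270, -231, -1], [271, -217, 1]]
198 [[292, -280, 1], [289, -267, 0], [290, -253, 1], [287, -241, -1], [287, -227, -1], [287, -214, 0]]
```

View pics/a4.png

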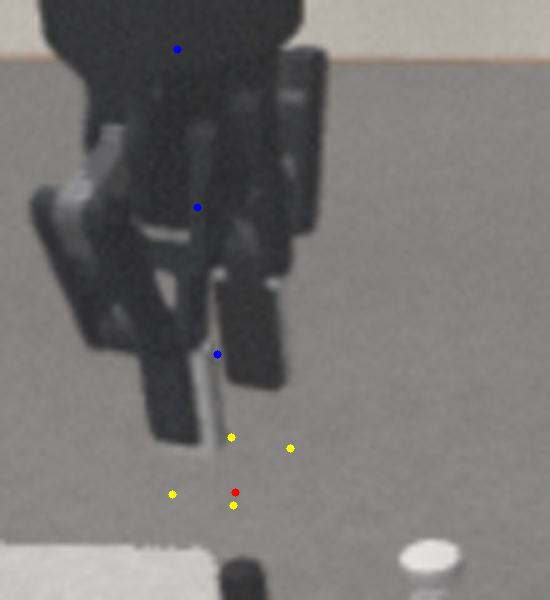

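Request:
{"name": "servo_tool", "arguments": {
  "increments": [
    {"offset":[1,0,0],"yaw":0},
    {"offset":[2,0,0],"yaw":0},
    {"offset":[3,0,0],"yaw":0},
    {"offset":[4,0,0],"yaw":0},
    {"offset":[5,0,0],"yaw":0},
    {"offset":[5.5,0,0],"yaw":0},
    {"offset":[5.5,0,0],"yaw":0},
    {"offset":[5.5,0,0],"yaw":0}
  ]
}}

```text
clock: 3.55
tcp_pos: [0.5191, -0.162, 0.0828]
orientation: [0.562, -0.429, 0.562, 0.429]
wrist_force: [-0.3, -0.1, 0.1]
finger_gap: 0.0386
```

```bash
python3 g.py .316 .072; cat > look2.py <<'E'
from h import *
from workcell import env
import sys
p,d=env.read_camera('scene')
m=env.camera_model('scene')
c=cv2.resize(p[130:280,140:270,::-1],None,fx=4,fy=4,interpolation=cv2.INTER_CUBIC)
s=state();M=tool(s);T=s['tcp_pos'];print(T,M.round(3)[:2],s['finger_gap'])
def dot(q,col):
    u=(proj(m,q)-[140,130])*4; cv2.circle(c,(int(u[0]),int(u[1])),3,col,-1)
dot(T,(0,0,255))
cv2.imwrite(f'pics/{sys.argv[1]}.png',c)
np.save('d.npy',d)
E
python3 look2.py b1
```

```text
clk 3.55 tcp [ 0.5191 -0.162   0.0828] gap 0.03859046347121942 F [-0.3 -0.1  0.1] j [-0.45  0.32 -0.25  1.    0.   -1.75]
offset cm [ 1.08 -0.07 -0.15] tool yaw -0.28989574488109676
[ 0.51929487 -0.16208774  0.08309261] [[ 0.001 -0.964  0.265]
 [-0.     0.265  0.964]] 0.03823099788824697
```

View pics/b1.png

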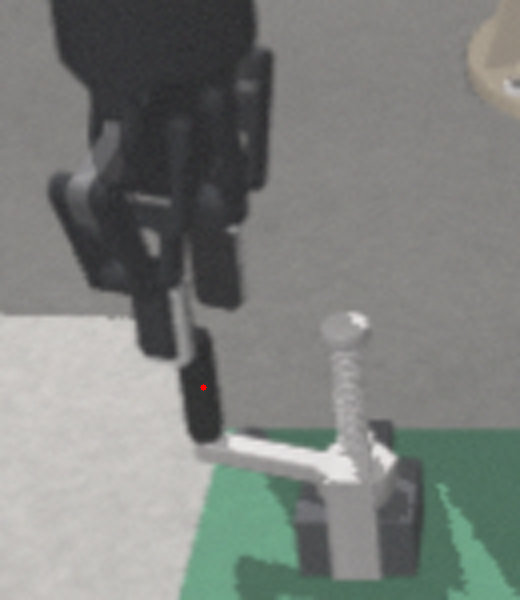

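```bash
python3 - <<'E'
from h import *
from workcell import env
m=env.camera_model('scene');d=np.load('d.npy')
for v in range(195,242,3): print(v,[ (u,(at_d(m,u,v,d[v,u])*1000).round().astype(int).tolist()) for u in (175,179,183,186,189,192,196)])
for v in(212,213): print([(at_d(m,u,v,d[v,u])*1000).round().tolist() for u in(222,226,230)])
E
```

```text
195 [(175, [572, -163, 176]), (179, [551, -164, 164]), (183, [551, -158, 164]), (186, [543, -156, 159]), (189, [498, -165, 133]), (192, [500, -159, 134]), (196, [502, -151, 136])]
198 [(175, [572, -164, 171]), (179, [561, -162, 165]), (183, [549, -159, 158]), (186, [542, -157, 153]), (189, [500, -165, 128]), (192, [501, -159, 129]), (196, [503, -152, 130])]
201 [(175, [572, -165, 166]), (179, [565, -161, 162]), (183, [553, -158, 155]), (186, [542, -157, 148]), (189, [498, -166, 121]), (192, [501, -160, 123]), (196, [501, -153, 123])]
204 [(175, [551, -173, 147]), (179, [551, -166, 147]), (183, [548, -161, 146]), (186, [545, -157, 144]), (189, [500, -166, 116]), (192, [501, -161, 117]), (196, [503, -153, 118])]
207 [(175, [549, -174, 140]), (179, [551, -167, 142]), (183, [546, -162, 139]), (186, [545, -158, 138]), (189, [323, -221, -2]), (192, [323, -215, -1]), (196, [322, -206, -2])]
210 [(175, [549, -175, 135]), (179, [553, -167, 138]), (183, [548, -162, 135]), (186, [550, -157, 136]), (189, [336, -218, -1]), (192, [338, -211, 1]), (196, [334, -203, -1])]
213 [(175, [549, -176, 129]
[... 1144 characters left out ...]
 (192, [527, -159, 80]), (196, [413, -186, 0])]
234 [(175, [427, -225, 1]), (179, [425, -217, 0]), (183, [422, -210, -2]), (186, [422, -204, -2]), (189, [528, -164, 74]), (192, [528, -159, 74]), (196, [424, -183, 0])]
237 [(175, [436, -223, 0]), (179, [433, -215, -2]), (183, [434, -207, -1]), (186, [435, -201, 0]), (189, [526, -166, 67]), (192, [524, -161, 65]), (196, [457, -174, 17])]
240 [(175, [446, -220, 0]), (179, [446, -212, 0]), (183, [444, -205, -1]), (186, [445, -198, 1]), (189, [526, -167, 60]), (192, [525, -161, 60]), (196, [525, -154, 60])]
[[544.0, -101.0, 130.0], [545.0, -94.0, 131.0], [540.0, -89.0, 128.0]]
[[545.0, -101.0, 129.0], [545.0, -94.0, 130.0], [541.0, -89.0, 127.0]]
```

Request:
{"name": "servo_tool", "arguments": {
  "increments": [
    {"offset":[0.5,0,0],"yaw":0},
    {"offset":[1,0,0],"yaw":0},
    {"offset":[1.5,0,0],"yaw":0},
    {"offset":[2.0,0,0],"yaw":0},
    {"offset":[2.0,0,0],"yaw":0},
    {"offset":[2.0,0,0],"yaw":0},
    {"offset":[2.0,0,0],"yaw":0},
    {"offset":[2.0,0,0],"yaw":0}
  ],
  "claw": 0.3,
  "force": 20
}}

```text
clock: 4.4
tcp_pos: [0.5192, -0.162, 0.063]
orientation: [0.562, -0.429, 0.562, 0.429]
wrist_force: [-0.5, 0.4, 0.6]
finger_gap: 0.0255
```

```bash
python3 g.py .316 .06;python3 look2.py b2
```

```text
clk 4.4 tcp [ 0.5192 -0.162   0.063 ] gap 0.025491598409644014 F [-0.5  0.4  0.6] j [-0.45  0.34 -0.28  0.96  0.   -1.75]
offset cm [ 0.3  -0.05 -0.15] tool yaw -0.28363504171613446
[ 0.51916311 -0.16201111  0.06299526] [[ 0.    -0.964  0.265]
 [-0.     0.265  0.964]] 0.02584781048449909
```

View pics/b2.png

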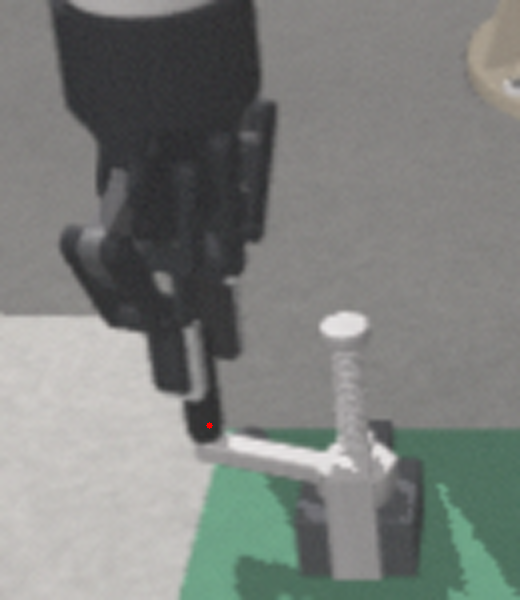

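Request:
{"name": "servo_tool", "arguments": {
  "increments": [
    {"offset":[0,0.37,0.01],"yaw":3},
    {"offset":[0,0.73,0.04],"yaw":6},
    {"offset":[0,1.1,0.09],"yaw":9},
    {"offset":[0,1.46,0.15],"yaw":12},
    {"offset":[0,1.81,0.24],"yaw":15},
    {"offset":[0,2.16,0.34],"yaw":18},
    {"offset":[0,2.51,0.46],"yaw":21},
    {"offset":[0,2.85,0.61],"yaw":24}
  ]
}}

```text
clock: 5.25
tcp_pos: [0.4937, -0.149, 0.0631]
orientation: [0.64, -0.302, 0.639, 0.301]
wrist_force: [1.1, -1.2, -1.7]
finger_gap: 0.0256
```

```bash
python3 g.py .735 .063;python3 look2.py b3
```

```text
clk 5.25 tcp [ 0.4937 -0.149   0.0631] gap 0.025564563619658108 F [ 1.1 -1.2 -1.7] j [-0.45  0.29 -0.35  0.93 -0.   -1.33]
offset cm [ 0.01 -0.06 -0.12] tool yaw -0.4175503047983119
[ 0.49310165 -0.14868111  0.06305489] [[ 0.001 -0.771  0.637]
 [-0.001  0.637  0.771]] 0.025933842984921122
```

View pics/b3.png

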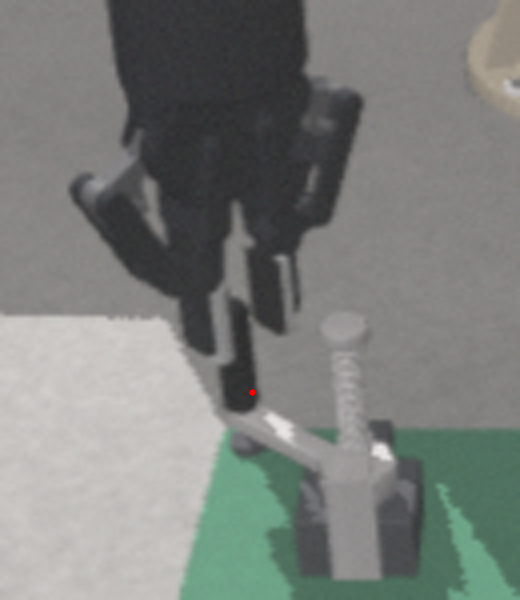

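Request:
{"name": "servo_tool", "arguments": {
  "increments": [
    {"offset":[0,0.37,0.01],"yaw":3},
    {"offset":[0,0.73,0.04],"yaw":6},
    {"offset":[0,1.1,0.09],"yaw":9},
    {"offset":[0,1.46,0.15],"yaw":12},
    {"offset":[0,1.81,0.24],"yaw":15},
    {"offset":[0,2.16,0.34],"yaw":18},
    {"offset":[0,2.51,0.46],"yaw":21},
    {"offset":[0,2.85,0.61],"yaw":24}
  ]
}}

```text
clock: 6.1
tcp_pos: [0.4754, -0.1263, 0.0631]
orientation: [0.688, -0.163, 0.688, 0.162]
wrist_force: [1.2, -1.3, -1.2]
finger_gap: 0.0256
```

```bash
python3 g.py 1.5 .063
```

```text
clk 6.1 tcp [ 0.4754 -0.1263  0.0631] gap 0.025557988038172486 F [ 1.2 -1.3 -1.2] j [-0.42  0.24 -0.41  0.92 -0.   -0.89]
offset cm [0.   2.27 0.31] tool yaw 19.463606092889048
```

Request:
{"name": "servo_tool", "arguments": {
  "increments": [
    {"offset":[0,0.31,0.01],"yaw":2.5},
    {"offset":[0,0.61,0.03],"yaw":5},
    {"offset":[0,0.91,0.06],"yaw":7.5},
    {"offset":[0,1.22,0.1],"yaw":10},
    {"offset":[0,1.52,0.15],"yaw":12.5},
    {"offset":[0,1.81,0.21],"yaw":15},
    {"offset":[0,2.1,0.28],"yaw":17.5},
    {"offset":[0,2.3,0.32],"yaw":19.5}
  ]
}}

```text
clock: 6.9
tcp_pos: [0.4684, -0.1041, 0.0632]
orientation: [0.706, -0.044, 0.705, 0.043]
wrist_force: [1.3, -1.4, -0.7]
finger_gap: 0.0258
```

```bash
python3 g.py 1.571 .063;python3 look2.py b4; python3 look.py b5
```

```text
clk 6.9 tcp [ 0.4684 -0.1041  0.0632] gap 0.025826610218876094 F [ 1.3 -1.4 -0.7] j [-0.39  0.22 -0.44  0.91 -0.   -0.51]
offset cm [ 0.02  0.45 -0.02] tool yaw 4.08550260985743
[ 0.46823695 -0.10389826  0.0632244 ] [[ 0.002 -0.123  0.992]
 [-0.001  0.992  0.123]] 0.025818113636759014
```

View pics/b4.png

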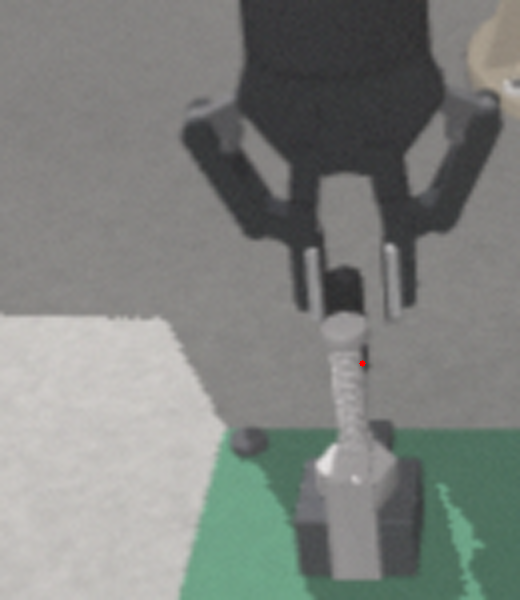

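View pics/b5.png

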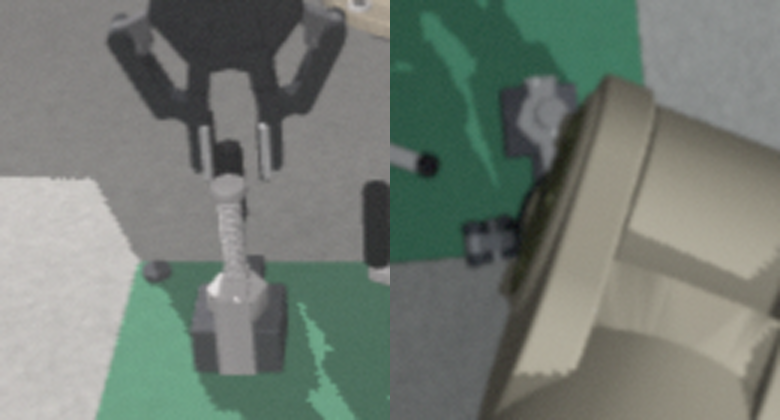

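Request:
{"name": "servo_tool", "arguments": {
  "increments": [
    {"offset":[0,0.08,0],"yaw":0.5},
    {"offset":[0,0.16,0],"yaw":1},
    {"offset":[0,0.24,0],"yaw":1.5},
    {"offset":[0,0.32,0],"yaw":2},
    {"offset":[0,0.4,0],"yaw":2.5},
    {"offset":[0,0.45,0],"yaw":3},
    {"offset":[0,0.5,0.01],"yaw":3.5},
    {"offset":[0,0.5,0.02],"yaw":4}
  ]
}}

```text
clock: 7.85
tcp_pos: [0.467, -0.0986, 0.0627]
orientation: [0.707, -0.019, 0.707, 0.019]
wrist_force: [0.8, -1.2, 1.7]
finger_gap: 0.0255
```

```bash
python3 g.py 1.571 .063;python3 - <<'E'
from h import *
from workcell import env
for i in range(3):
    p,d=env.read_camera('scene'); print(state()['wrist_force'].round(2))
cv2.imwrite('pics/b6.png',cv2.resize(p[180:260,190:270,::-1],None,fx=7,fy=7,interpolation=cv2.INTER_CUBIC))
E
```

```text
clk 7.85 tcp [ 0.467  -0.0986  0.0627] gap 0.025519387992525434 F [ 0.8 -1.2  1.7] j [-0.38  0.22 -0.44  0.91  0.   -0.43]
offset cm [-0.03 -0.11  0.06] tool yaw 0.08569381437559336
[ 0.51 -2.09  0.59]
[ 0.54 -1.56  1.07]
[ 0.17 -2.04  0.92]
```

View pics/b6.png

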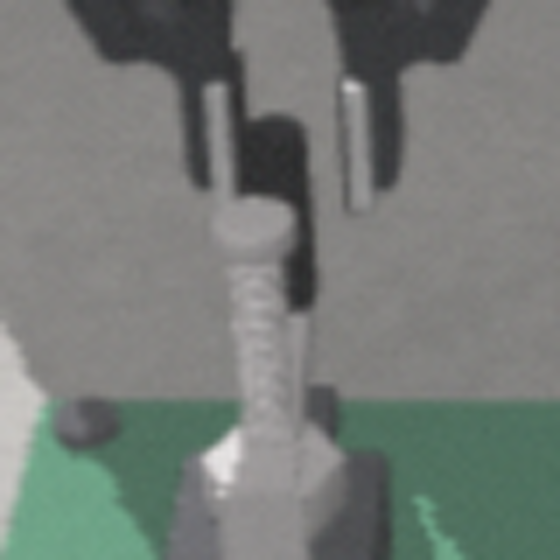

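Request:
{"name": "servo_tool", "arguments": {
  "increments": [
    {"offset":[0,0.04,0],"yaw":0},
    {"offset":[0,0.08,0],"yaw":0},
    {"offset":[0,0.1,0],"yaw":0},
    {"offset":[0,0.1,0],"yaw":0},
    {"offset":[0,0.1,0],"yaw":0},
    {"offset":[0,0.1,0],"yaw":0},
    {"offset":[0,0.1,0],"yaw":0},
    {"offset":[0,0.1,0],"yaw":0}
  ]
}}

```text
clock: 8.8
tcp_pos: [0.4668, -0.0977, 0.0627]
orientation: [0.707, -0.019, 0.707, 0.019]
wrist_force: [-1.0, -2.7, 1.2]
finger_gap: 0.0255
```

Request:
{"name": "servo_tool", "arguments": {
  "increments": [
    {"offset":[0,0.04,0],"yaw":0},
    {"offset":[0,0.08,0],"yaw":0},
    {"offset":[0,0.08,0],"yaw":0},
    {"offset":[0,0.08,0],"yaw":0},
    {"offset":[0,0.08,0],"yaw":0},
    {"offset":[0,0.08,0],"yaw":0},
    {"offset":[0,0.08,0],"yaw":0},
    {"offset":[0,0.08,0],"yaw":0}
  ]
}}

```text
clock: 9.6
tcp_pos: [0.4669, -0.0969, 0.0627]
orientation: [0.707, -0.019, 0.707, 0.019]
wrist_force: [-1.4, -2.1, -0.4]
finger_gap: 0.0254
```

Request:
{"name": "servo_tool", "arguments": {
  "increments": [
    {"offset":[0,0.03,0],"yaw":0},
    {"offset":[0,0.06,0],"yaw":0},
    {"offset":[0,0.06,0],"yaw":0},
    {"offset":[0,0.06,0],"yaw":0},
    {"offset":[0,0.06,0],"yaw":0},
    {"offset":[0,0.06,0],"yaw":0},
    {"offset":[0,0.06,0],"yaw":0},
    {"offset":[0,0.06,0],"yaw":0}
  ]
}}

```text
clock: 10.4
tcp_pos: [0.467, -0.0963, 0.0627]
orientation: [0.707, -0.019, 0.707, 0.019]
wrist_force: [-1.5, -2.4, -0.3]
finger_gap: 0.0254
```

```bash
python3 - <<'E'
from h import *
from workcell import env
for i in range(3):
    p,d=env.read_camera('scene'); s=state();print(s['wrist_force'].round(2),s['tcp_pos'].round(4),s['ft_torque'].round(2))
E
```

```text
[-0.96 -1.07 -1.  ] [ 0.467  -0.0963  0.0628] [-0.33  0.21  0.02]
[-0.88 -1.21  0.24] [ 0.467  -0.0963  0.0628] [-0.35  0.26 -0.01]
[-1.55 -1.77  0.03] [ 0.467  -0.0963  0.0628] [-0.32  0.17 -0.01]
```

Request:
{"name": "servo_tool", "arguments": {
  "increments": [
    {"offset":[0,0.03,0],"yaw":0},
    {"offset":[0,0.06,0],"yaw":0},
    {"offset":[0,0.06,0],"yaw":0},
    {"offset":[0,0.06,0],"yaw":0},
    {"offset":[0,0.06,0],"yaw":0},
    {"offset":[0,0.06,0],"yaw":0},
    {"offset":[0,0.06,0],"yaw":0},
    {"offset":[0,0.06,0],"yaw":0}
  ]
}}

```text
clock: 11.35
tcp_pos: [0.4669, -0.0957, 0.0628]
orientation: [0.707, -0.019, 0.707, 0.019]
wrist_force: [-1.6, -1.3, -0.4]
finger_gap: 0.0255
```

```bash
cat > f.py <<'E'
from h import *
s=state();print(s['wrist_force'].round(2),s['tcp_pos'].round(4),s['ft_torque'].round(2),s['finger_gap'])
E
python3 f.py
```

```text
[-1.64 -1.35 -0.42] [ 0.4669 -0.0957  0.0628] [-0.35  0.22  0.01] 0.025482722214823606
```

Request:
{"name": "servo_tool", "arguments": {
  "increments": [
    {"offset":[0,0.03,0],"yaw":0},
    {"offset":[0,0.06,0],"yaw":0},
    {"offset":[0,0.06,0],"yaw":0},
    {"offset":[0,0.06,0],"yaw":0},
    {"offset":[0,0.06,0],"yaw":0},
    {"offset":[0,0.06,0],"yaw":0},
    {"offset":[0,0.06,0],"yaw":0},
    {"offset":[0,0.06,0],"yaw":0}
  ]
}}

```text
clock: 12.15
tcp_pos: [0.4668, -0.0951, 0.0628]
orientation: [0.707, -0.019, 0.707, 0.019]
wrist_force: [-1.9, -1.7, -0.7]
finger_gap: 0.0257
```

```bash
python3 f.py; python3 - <<'E'
from h import *
from workcell import env
m=env.camera_model('scene')
p,d=env.read_camera('scene')
c=cv2.resize(p[180:260,190:270,::-1],None,fx=7,fy=7,interpolation=cv2.INTER_CUBIC)
for q in((.4676,-.0997,.112),(.4676,-.0997,.06)):
    u=(proj(m,q)-[190,180]+.5)*7-.5;cv2.circle(c,(int(u[0]),int(u[1])),3,(0,0,255),-1)
cv2.imwrite('pics/b7.png',c)
E
```

```text
[-1.86 -1.72 -0.74] [ 0.4668 -0.0951  0.0628] [-0.3   0.23  0.02] 0.025718023511338426
```

View pics/b7.png

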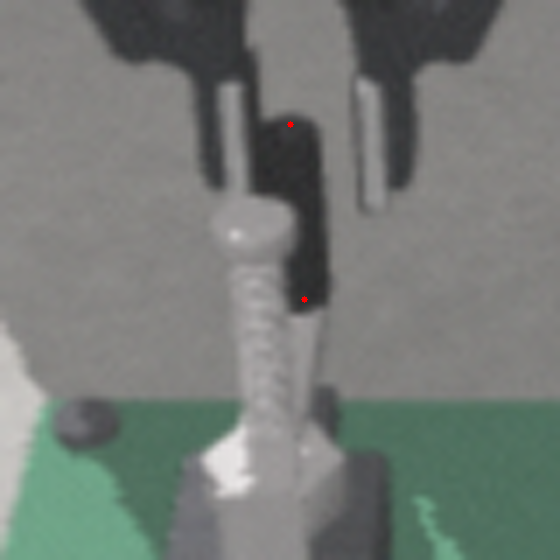

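Request:
{"name": "servo_tool", "arguments": {
  "increments": [
    {"offset":[0,0.03,0],"yaw":0},
    {"offset":[0,0.06,0],"yaw":0},
    {"offset":[0,0.06,0],"yaw":0},
    {"offset":[0,0.06,0],"yaw":0},
    {"offset":[0,0.06,0],"yaw":0},
    {"offset":[0,0.06,0],"yaw":0},
    {"offset":[0,0.06,0],"yaw":0},
    {"offset":[0,0.06,0],"yaw":0}
  ]
}}

```text
clock: 13.0
tcp_pos: [0.4669, -0.0949, 0.0628]
orientation: [0.707, -0.02, 0.707, 0.019]
wrist_force: [-1.0, -4.8, -1.7]
finger_gap: 0.0256
```

```bash
python3 f.py
```

```text
[-0.97 -4.76 -1.69] [ 0.4669 -0.0949  0.0628] [-0.95  0.3  -0.03] 0.02558680418455684
```

Request:
{"name": "servo_tool", "arguments": {
  "increments": [
    {"offset":[0,-0.15,0],"yaw":0},
    {"offset":[0,-0.3,0],"yaw":0},
    {"offset":[0,-0.45,0],"yaw":0},
    {"offset":[0,-0.5,0],"yaw":0},
    {"offset":[0,-0.5,0],"yaw":0},
    {"offset":[0,-0.5,0],"yaw":0},
    {"offset":[-1,-0.5,0],"yaw":0},
    {"offset":[-2.5,-0.5,0],"yaw":0}
  ],
  "claw": 0.4
}}

```text
clock: 13.8
tcp_pos: [0.4664, -0.0992, 0.0878]
orientation: [0.706, -0.019, 0.707, 0.02]
wrist_force: [-0.5, -0.3, 0.5]
finger_gap: 0.0341
```

Request:
{"name": "servo_tool", "arguments": {
  "increments": [
    {"offset":[-2.5,0,0],"yaw":0},
    {"offset":[-5,0,0],"yaw":0},
    {"offset":[-7.5,0,0],"yaw":0},
    {"offset":[-10,0,0],"yaw":0},
    {"offset":[-10,-4,-1],"yaw":0},
    {"offset":[-10,-8,-2],"yaw":0},
    {"offset":[-10,-12,-3],"yaw":0},
    {"offset":[-10,-15,-4],"yaw":0}
  ]
}}

```text
clock: 14.6
tcp_pos: [0.4353, -0.2536, 0.1888]
orientation: [0.707, -0.02, 0.706, 0.019]
wrist_force: [1.0, 0.1, 0.4]
finger_gap: 0.0341
```

Request:
{"name": "servo_tool", "arguments": {
  "increments": [
    {"offset":[0,-4,0],"yaw":0},
    {"offset":[0,-8,0],"yaw":0},
    {"offset":[0,-10,0],"yaw":0},
    {"offset":[0,-10,0],"yaw":0},
    {"offset":[0,-10,0],"yaw":0},
    {"offset":[0,-10,0],"yaw":0},
    {"offset":[0,-10,0],"yaw":0},
    {"offset":[0,-10,0],"yaw":0}
  ]
}}

```text
clock: 15.4
tcp_pos: [0.4411, -0.3504, 0.1881]
orientation: [0.707, -0.02, 0.707, 0.02]
wrist_force: [-0.1, -0.1, 0.5]
finger_gap: 0.0344
```

```bash
python3 f.py; python3 - <<'E'
from h import *
from workcell import env
p,d=env.read_camera('top')
cv2.imwrite('pics/c1.png',cv2.resize(p[205:295,290:390,::-1],None,fx=6,fy=6,interpolation=cv2.INTER_CUBIC))
p,d=env.read_camera('scene')
cv2.imwrite('pics/c2.png',cv2.resize(p[195:285,170:270,::-1],None,fx=6,fy=6,interpolation=cv2.INTER_CUBIC))
E
```

```text
[-0.05 -0.09  0.5 ] [ 0.4411 -0.3504  0.1881] [ 0.02 -0.03  0.01] 0.034371047430854805
```

View pics/c1.png

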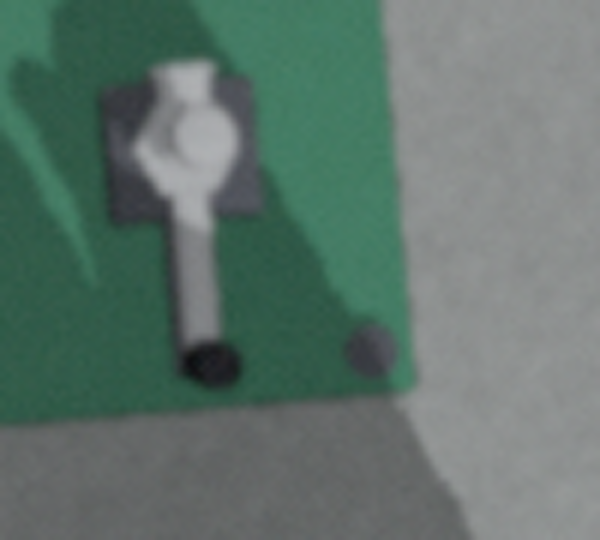

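View pics/c2.png

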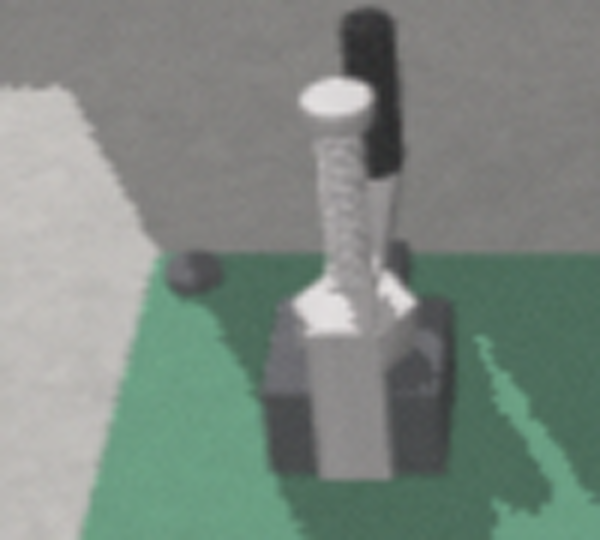

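```bash
python3 - <<'E'
from h import *
from workcell import env
t=env.camera_model('top');s=env.camera_model('scene')
P=lambda x,y,ox,oy:(ox+(x+.5)/6-.5,oy+(y+.5)/6-.5)
for z in(.112,.06):
  for a in(1.45,1.571,1.69):
    q=np.r_[AX+.07*lever(a),z]; print(z,a,(proj(t,q)-[290,205])*6,(proj(s,q)-[170,195])*6)
E
```

```text
0.112 1.45 [242.10357197 353.45156128] [337.25314011  14.8280886 ]
0.112 1.571 [214.84300327 357.27330166] [366.60543132  13.87438819]
0.112 1.69 [187.74980146 357.77412442] [395.14899904  14.70703374]
0.06 1.45 [226.38694372 350.79025435] [349.74019672 164.76886402]
0.06 1.571 [200.5436142  354.40867041] [378.10941677 163.83066843]
0.06 1.69 [174.86140684 354.88004648] [405.7087522  164.76586174]
```

```bash
python3 - <<'E'
from workcell import env
print(env.hand_in())
E
```

```text
the job is handed in; nothing more can be done
None
```

I turned the tallest stop's lever clockwise from about 0.32 rad to its tight end, over the index rib, then let go and handed the job in. The tallest stop is the rightmost of the three seen from the robot. I straddled the grip post with partly open fingers and pushed it around, finishing in 0.6 mm steps.

- **Tightness:** I stopped when the sideways force rose from about 2 N to about 5 N and the tool stopped advancing. That is below the roughly 9 N at which the screw would turn along.
- **Lever angle:** After I let go, both cameras put the post within about 0.02 rad of 1.571, with the lever lying over the rib.
- **Screw setting:** I saw no sign that the screw turned, but I had no direct reading of its angle. I am relying on the force staying under its limit.
- **Clear of the scene:** The gripper was well away and reading about zero force by about 15.4 s, just before I handed in.

**Disagreement:** With the gripper partly open, the camera showed the fingertips about 2–3 cm above the reported tool position, more than the stated pad swing explains. I set the depth from the pictures and the force readings instead. Sideways positions agreed.

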